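Make up two lock repair kits

TASK

Make up the two repair kits from the parts standing in the middle of the counter: in the square tray, put the combination wheel in the wide bay, knob up, and the shorter lock cylinder lengthwise in the narrow bay; in the long tray, put the spindle collar in the short bay and the longer lock cylinder lengthwise in the long bay. Every part must sit flat on the floor of its own bay, and the oil can, padlock and screwdriver must stay where they are.

Things in the scene. Friction and masses are not known exactly. Their poses are not given: they have to be found in the camera images.
- square_tray: Nearly square wooden kit tray, fixed at left or right, 168 (x) by 187 (y) mm outside, floor 3 mm thick, wall tops 10 mm above the counter, walls 4 mm. Origin: centre of the underside; x points away from the robot within 0.35 rad. A divider along x makes two bays 160 mm long: wide (right, y -89.5 to +15.5, centre 0, -37 mm) and narrow (left, y 19.5 to 89.5, centre 0, +54.5 mm).
- long_tray: Long narrow wooden kit tray, fixed on the other side, 224 (x) by 88 (y) mm outside, floor 3 mm thick, wall tops 10 mm above the counter, walls 4 mm. Origin: centre of the underside; x points away from the robot within 0.35 rad. A cross divider makes two bays 80 mm wide: short (nearer, x -108 to -22, centre -65, 0 mm) and long (x -18 to +108, centre +45, 0 mm).
- wheel: Green enamel combination wheel lying flat, loose: a dial disc 64 mm in diameter and 9 mm thick, with a round knob 30 mm in diameter standing on its middle from 9 to 34 mm height (grip it by the knob). Origin: centre of the underside; z up along the axis. 0.2 to 0.4 kg.
- long_cylinder: The longer of two nickel double lock cylinders, lying on its flat side, loose: a bar of rounded rectangular section 88 mm long (its x), 30 mm wide (its y), 20 mm high (z), edges rounded 5 mm, dark cam band round the middle, brass key plugs in the end faces. Origin: centre of the underside. 0.2 to 0.4 kg.
- short_cylinder: The shorter of two nickel double lock cylinders, lying on its flat side, loose: same section and look as the long one but 56 mm long (its x), 30 mm wide (its y), 20 mm high (z). Origin: centre of the underside. 0.15 to 0.26 kg.
- collar: Squat bronze spindle collar, loose, standing with its hole upright: a ring 50 mm outside and 24 mm inside diameter, 24 mm high. Origin: centre of the underside; z up along the axis. 0.19 to 0.33 kg.
- oil_can: Bystander: copper oil can with a thin upright spout, 68 mm in diameter and 135 mm high, loose, at the far side. Origin: centre of the underside.
- padlock: Bystander: brass padlock lying flat, body 45 by 40 by 18 mm with a steel shackle reaching 56 mm from the centre along its x, loose, at the far side. Origin: centre of the body's underside.
- screwdriver: Bystander: wooden-handled screwdriver 190 mm long, lying crosswise on the counter on the far side of the stock. Its x runs along the shaft; origin about its middle, on the counter.
There are look-alikes about, which are no part of the job. What is shaped like the short_cylinder but purple is not meant.

How it is judged:
By the outcome, as a careful person would: the job done as asked, in the order asked, and still so for the second after the job is handed in, with the robot touching nothing.
It also fails if it takes over 99 s, if anything falls off the work surface, if the arm or the gripper's body presses on something with over 40 N, if the wrist force passes 120 N, or if a joint passes its speed limit or range.

ROBOT

A 6-joint arm with a two-finger parallel gripper is mounted at the origin on the work surface. World frame = base frame: x ahead of the robot, y to its left, z up, the work surface at z = 0. Lengths are in m, angles in degrees, forces in N, time in s.
With the tool pointing down it reaches from about 0.3 to 0.75 m from the base axis. Payload 8.5 kg.
Tool frame: the origin (TCP) lies on the centre line of the jaws, within the pads' length; the fingertips stand tips_ahead ahead of it and the grasp point (between the pads) lies 3 mm ahead of it (tips_ahead is the distance from the TCP to the fingertips, in m); z points along the fingers, y is the line along which they close (so a half turn about z gives the same grasp; the last joint's range is limited). The gripper opens to 85 mm and grips with 20 to 120 N. Pads are 22 mm wide; open, the fingers measure 114 mm over their backs; the gripper's body (76 mm by 85 mm) begins 54 mm behind the grasp point. The pads swing forward as they close: fully open they stand 13 mm farther back than shut.
Start: joints at [-89.341, 21.807, 74.336, -0, 83.858, -12.336], TCP at [0.124, -0.536, 0.253] pointing down, gripper open.
Joint ranges: [-178.18, 178.18], [-50.72, 133.34], [12.68, 142.11], [-81.47, 261.47], [9.98, 163.14], [-165.26, 165.26]. Speed limits (degrees/s): [136.94, 136.94, 180, 180, 180, 180].

INTERFACE

Orientations are given as a 3x3 rotation matrix whose columns are the frame's x, y, z axes.
In Python, from rig import observe, get_image, close_job, tips_ahead gives the robot as it stands.
- The arm moves only by the shell command python3 -m creep FILE [FORCE], which reads ROWS from the file FILE. ROWS is a JSON list of rows, 1 to 10 of them, each written [[dx, dy, dz], turn, opening]: dx, dy, dz in m, then a turn about the tool's z in degrees, then the finger opening in m; each row shifts and turns the commanded pose from where the row before left it, along the tool's axes as they then stand; what a row does not reach is not made up. A row lasts 1/10 s, in which the tool goes at most 0.05 m and 8.59 degrees, less where a joint would pass 70% of its speed; a pose out of reach is approached as far as the arm can. The fingers move at their own pace and stop on an object; FORCE is the grip in N (left out, the last holds). Time passes only in rows, so rows that do not move let the fingers close. It prints the time, the measured TCP pose, the force, the opening and the grip force at its end. Input that does not fit is refused with a message, and nothing moves.
- observe(): the state, without advancing time (a new reading comes with each control period).
- get_image(name): name is "scene" or "top" or "wrist"; returns a dict with "pixels" (420x560x3 uint8, red, green, blue), "depth" (420x560 float32, m along the optical axis (not along the pixel's ray), 0 where there is no reading), "K" (3x3 intrinsics, pixels), "distortion" ([k1, k2, p1, p2, k3] as OpenCV has them; the pictures are not rectified), "extrinsics" (4x4, takes a point from world to camera coordinates). Camera axes: x right, y down, z forward; pixel columns grow to the right and rows downward; lengths in m; the calibration is good to about 2 mm. A picture is of the moment at which its call begins.
- close_job(): hands the job in; it is judged then, once.
The state is a dict: "time_s": time; "q": joint angles; "qvel": joint speeds; "joint_efforts": joint torques, N m; "position": TCP position; "tool_rot": TCP orientation; "ft_force": force on the tool from outside, world axes, zero at the start; "wrist_torque": the same for the moment, N m; "grip_width": finger opening in m; "gripper_force": force on a finger pad.
Only numpy, scipy, OpenCV 4.12 (cv2) and the standard library are available. Lean on these libraries where they do the work, as an engineer would, in place of code of your own. Each camera call takes 0.05 s, during which the arm holds its last target. There are 200 camera calls.

## Working session

There is one attempt and no reset: what is moved stays moved. The work goes in short steps, Python scripts to look and compute and a shell command to move; the robot and the scene stay as the last step left them, time stands still between calls to the robot, and variables do not carry over. Pictures are saved under pics/ and viewed, at most 14 in all, crops included, and the job is handed in when it is done.

```bash
ls; mkdir -p pics; python3 - <<'E'
from rig import *
import cv2,numpy as np
for n in ("top","scene"):
    g=get_image(n); cv2.imwrite(f"pics/{n}0.png",g["pixels"][:,:,::-1]); np.savez(f"{n}0.npz",**g)
    print(n,g["K"].tolist(),np.round(g["extrinsics"],3).tolist(),g["distortion"])
s=observe(); print(tips_ahead,s["position"],np.round(s["tool_rot"],3).tolist(),s["grip_width"],s["time_s"])
E
```

```text
pics
top [[425.44664490000525, 0.0, 276.65847201557204], [0.0, 425.44664490000525, 209.99668655195316], [0.0, 0.0, 1.0]] [[0.013, -1.0, -0.012, -0.011], [-0.996, -0.012, -0.085, 0.539], [0.084, 0.013, -0.996, 0.9], [0.0, 0.0, 0.0, 1.0]] [-0.05842742  0.          0.          0.          0.        ]
scene [[385.2521066305586, 0.0, 281.70446113143447], [0.0, 385.2521066305586, 212.7332489981802], [0.0, 0.0, 1.0]] [[-0.021, 1.0, 0.013, 0.008], [0.81, 0.025, -0.585, -0.428], [-0.585, -0.001, -0.811, 1.288], [0.0, 0.0, 0.0, 1.0]] [-0.10112566  0.          0.          0.          0.        ]
0.022 [ 0.12367041 -0.53567031  0.25276328] [[0.974, 0.225, -0.0], [0.225, -0.974, 0.001], [0.0, -0.001, -1.0]] 0.08504985982480759 0.1
```

View pics/top0.png

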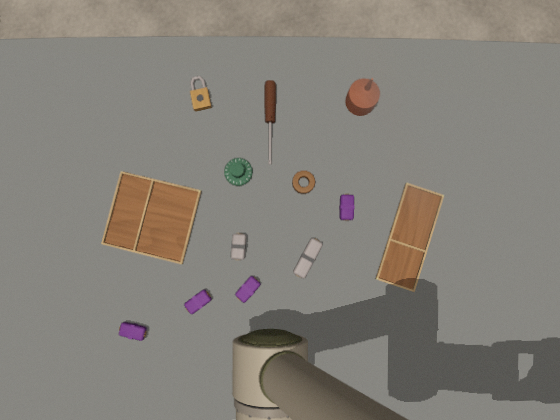

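View pics/scene0.png

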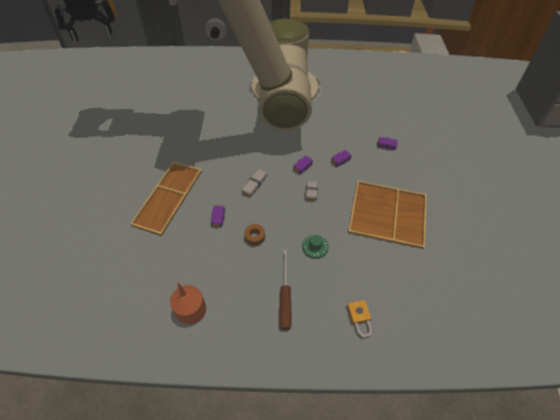

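Top view: wheel at (238,171), collar (304,182), nickel short cylinder (239,246), nickel long cylinder (308,258), square tray around (152,218) and long tray around (410,237). Candidates for the short cylinder are the nickel one at (239,246) and purple ones at (347,207), (248,289), (198,302) and (132,331). Only (239,246) is nickel, so it fits; I'll confirm it in a crop.

```bash
cat > h.py <<'E'
import numpy as np,cv2
def ray(g,uv,z):
    "pixels -> world points on plane(s) z"
    uv=np.asarray(uv,float).reshape(-1,1,2)
    n=cv2.undistortPoints(uv,g["K"],g["distortion"])[:,0]
    E=g["extrinsics"];R=E[:3,:3];c=-R.T@E[:3,3]
    d=np.c_[n,np.ones(len(n))]@R
    return c+d*((z-c[2])/d[:,2])[:,None]
def pts(g):
    h,w=g["depth"].shape
    u,v=np.meshgrid(np.arange(w),np.arange(h))
    n=cv2.undistortPoints(np.stack([u,v],-1).reshape(-1,1,2).astype(float),g["K"],g["distortion"])[:,0]
    E=g["extrinsics"];p=np.c_[n,np.ones(len(n))]*g["depth"].reshape(-1,1)
    return ((p-E[:3,3])@E[:3,:3]).reshape(h,w,3)
def rect(xy):
    (cx,cy),(a,b),t=cv2.minAreaRect((np.asarray(xy)*1000).astype(np.float32))
    if a<b:a,b,t=b,a,t+90
    return np.round([cx,cy,a,b,(t+90)%180-90],1)
E
python3 - <<'E'
from h import *
for n,boxes in (("top",dict(wheel=(238,171,18,.009),collar=(304,182,16,.024),short=(239,246,17,.02),long=(308,258,25,.02),sq=(152,218,58,.01),lt=(410,237,62,.01))),
  ("scene",dict(wheel=(316,245,16,.009),collar=(255,234,14,.024),short=(312,190,13,.02),long=(255,182,17,.02),sq=(389,213,48,.01),lt=(168,197,45,.01)))):
    g=dict(np.load(n+"0.npz"));P=pts(g);hsv=cv2.cvtColor(g["pixels"],cv2.COLOR_RGB2HSV)
    L=cv2.cvtColor(g["pixels"],cv2.COLOR_RGB2LAB).astype(int)
    print(n,"counter z",np.round(np.median(P[190:200,240:290,2]),4))
    for k,(u,v,r,z) in boxes.items():
        s=np.s_[v-r:v+r,u-r:u+r]
        bg=np.median(L[v-r-3:v+r+3,u-r-3:u+r+3][[0,1,-1,-2]].reshape(-1,3),axis=0)
        m=(np.abs(L[s]-bg).sum(-1)>22).astype(np.uint8)
        m=cv2.morphologyEx(m,cv2.MORPH_OPEN,np.ones((3,3)))
        c=max(cv2.findContours(m,cv2.RETR_EXTERNAL,cv2.CHAIN_APPROX_NONE)[0],key=cv2.contourArea)[:,0]+[u-r,v-r]
        print(k,"contour@%.3f"%z,rect(ray(g,c,z)[:,:2]),end=" ")
        q=P[s][(P[s][...,2]>z*.6)&(P[s][...,2]<z+.03)]
        print("depth",rect(q[:,:2]),"zmax",np.round(np.percentile(q[:,2],[50,95]),4))
        if k=="wheel":
            q=q[q[:,2]>.025];print(" knob",rect(q[:,:2]))
g=dict(np.load("top0.npz"));cv2.imwrite("pics/crop.png",cv2.resize(g["pixels"][140:320,180:400,::-1],None,fx=3,fy=3,interpolation=cv2.INTER_CUBIC))
E
```

```text
top counter z 0.0006
wheel contour@0.009 [625.9  79.9  63.5  57.6  19.6] depth [625.   84.6  63.   62.4 -29.8] zmax [0.0105 0.0354]
 knob [624.6  84.3  29.8  28.5   1.3]
collar contour@0.024 [601.7 -60.7  51.2  49.5 -44.6] depth [601.5 -60.3  48.8  48.2   1.7] zmax [0.024  0.0266]
short contour@0.020 [461.3  76.9  49.6  34.7   1.1] depth [461.3  79.6  55.1  29.9  -1.8] zmax [0.0201 0.0229]
long contour@0.020 [436.5 -72.5  81.3  25.  -28.1] depth [438.  -71.6  89.3  30.  -28. ] zmax [0.0201 0.0229]
sq contour@0.010 [521.6 274.9 192.1 169.1  77.3] depth [512.  268.4 219.8 182.5  76.5] zmax [0.0089 0.013 ]
lt contour@0.010 [ 474.5 -295.4  257.7  135.1   -4.9] depth [ 479.3 -268.6  247.   215.6    2.8] zmax [0.0101 0.0205]
scene counter z 0.0009
wheel contour@0.009 [630.4  82.2  63.4  59.7   1.5] depth [629.3  83.3  61.8  58.2  80.4] zmax [0.0108 0.0354]
 knob [628.3  82.8  30.2  29.7 -37.8]
collar contour@0.024 [613.3 -62.5  64.5  49.4   2.7] depth [ 6.055e+02 -6.180e+01  4.930e+01  4.790e+01 -4.000e-01] zmax [0.0237 0.0267]
short contour@0.020 [496.2  73.9  30.7  16.2  89.2] depth [461.8  78.7  61.4  29.1  -1.8] zmax [0.0201 0.0229]
long contour@0.020 [459.3 -83.   29.7  19.  -34.1] depth [439.3 -72.6  91.3  31.  -27.6] zmax [0.0201 0.0227]
sq contour@0.010 [526.3 274.7 189.1 178.9  77.3] depth [519.1 262.9 214.4 173.1  76.7] zmax [0.0092 0.0125]
lt contour@0.010 [ 467.1 -285.   288.9  158.4   -4.4] depth [ 503.3 -246.9  226.5  199.9  -18. ] zmax [0.0094 0.0153]
```

View pics/crop.png

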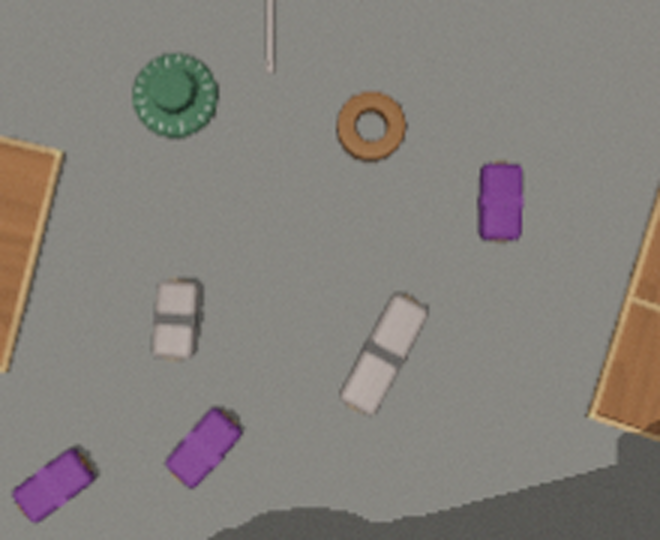

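The crop confirms the nickel short cylinder at crop (176,318), i.e. image (239,246). The purple look-alikes are left alone. Now I need better tray outlines, from a wood hue mask.

```bash
python3 - <<'E'
from h import *
for n in ("top","scene"):
    g=dict(np.load(n+"0.npz"));hsv=cv2.cvtColor(g["pixels"],cv2.COLOR_RGB2HSV)
    m=((hsv[...,0]<25)&(hsv[...,1]>70)&(hsv[...,2]>35)).astype(np.uint8)
    m=cv2.morphologyEx(m,cv2.MORPH_CLOSE,np.ones((5,5)))
    for c in cv2.findContours(m,cv2.RETR_EXTERNAL,cv2.CHAIN_APPROX_NONE)[0]:
        A=cv2.contourArea(c)
        if 2500<A<15000:
            r=rect(ray(g,c[:,0],.009)[:,:2]); 
            if r[0]<800:print(n,A,c[:,0].mean(0).round(),r)
E
```

```text
top 3993.5 [410. 237.] [ 485.9 -296.4  223.9   89.9  -17.9]
top 6184.5 [151. 217.] [522.1 275.7 189.2 168.5  77.1]
scene 3936.0 [389. 214.] [524.5 275.2 189.4 175.5  77.2]
scene 7288.5 [424.  21.] [-475.5  742.1 1444.2  543.5  -80.3]
```

```bash
cat > go.py <<'E'
import sys,numpy as np
from rig import observe
x,y,z,f=map(float,sys.argv[1:5]);s=observe();R=s["tool_rot"];p=s["position"]
h=np.degrees(np.arctan2(R[1,0],R[0,0]));a=np.radians(f)
d=np.array([x,y,z])-p;c,n=np.cos(a),np.sin(a)
print("t%.1f"%s["time_s"],"pos",np.round(p,4),"head %.1f tilt %.1f"%(h,np.degrees(np.arccos(-R[2,2]))),"w %.4f gf %.1f"%(s["grip_width"],s["gripper_force"]),"F",np.round(s["ft_force"],1))
print("turn %.1f then dx %.4f dy %.4f dz %.4f"%(h-f,d[0]*c+d[1]*n,d[0]*n-d[1]*c,-d[2]),"|xy| %.3f"%np.hypot(*d[:2]))
E
echo '[[[0, 0, 0], 7.4, 0.085], [[0, 0, 0], 7.4, 0.085], [[0.03, -0.0396, 0], 0, 0.085], [[0.03, -0.0396, 0], 0, 0.085], [[0.03, -0.0396, 0], 0, 0.085], [[0.03, -0.0396, 0], 0, 0.085], [[0.03, -0.0396, 0], 0, 0.085], [[0.03, -0.0396, 0], 0, 0.085], [[0.03, -0.0396, 0], 0, 0.085], [[0.03, -0.0396, 0], 0, 0.085]]' > m.json && python3 -m creep m.json 60
python3 go.py .6265 .0835 .12 -1.8
```

```text
time_s: 1.1
position: [0.3743, -0.2249, 0.2533]
tool_rot: [[0.999, -0.032, -0.0], [-0.032, -0.999, 0.0], [-0.0, -0.0, -1.0]]
ft_force: [1.3, -1.3, -0.2]
grip_width: 0.0849
gripper_force: 0.0
t1.1 pos [ 0.3743 -0.2249  0.2533] head -1.8 tilt 0.0 w 0.0849 gf 0.0 F [ 1.3 -1.3 -0.2]
turn -0.0 then dx 0.2424 dy -0.3162 dz 0.1333 |xy| 0.398
```

```bash
echo '[[[0.0269, -0.0351, 0.0148], 0, 0.06], [[0.0269, -0.0351, 0.0148], 0, 0.06], [[0.0269, -0.0351, 0.0148], 0, 0.06], [[0.0269, -0.0351, 0.0148], 0, 0.06], [[0.0269, -0.0351, 0.0148], 0, 0.06], [[0.0269, -0.0351, 0.0148], 0, 0.06], [[0.0269, -0.0351, 0.0148], 0, 0.06], [[0.0269, -0.0351, 0.0148], 0, 0.06], [[0.0269, -0.0351, 0.0148], 0, 0.06], [[0, 0, 0], 0, 0.06]]' > m.json && python3 -m creep m.json >/dev/null
python3 go.py .6265 .0835 .034 -1.8
python3 - <<'E'
from rig import *; import cv2,numpy as np
from h import *
g=get_image("wrist"); cv2.imwrite("pics/w1.png",g["pixels"][:,:,::-1]);P=pts(g)
m=(P[...,2]>.027)&(P[...,2]<.04)&(np.hypot(P[...,0]-.6265,P[...,1]-.0835)<.03);print(rect(P[m][:,:2]),m.sum())
E
```

```text
t2.1 pos [0.6263 0.0852 0.1169] head -1.6 tilt 0.2 w 0.0601 gf 0.0 F [-0.3 -1.1 -0.1]
turn 0.2 then dx 0.0002 dy 0.0017 dz 0.0829 |xy| 0.002
[628.1  82.8  30.7  30.7 -63.3] 1947
```

View pics/w1.png

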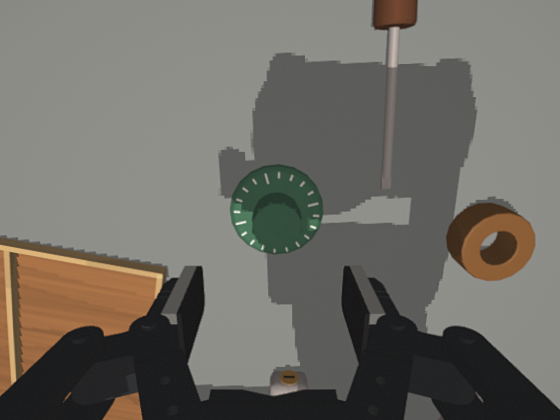

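The wrist view shows the knob at (277,215), midway between the jaw pads (203 and 343), with the collar and screwdriver tip well clear. I descend and grip.

```bash
echo '[[[0.001, 0.002, 0.03], 0, 0.06], [[0, 0, 0.03], 0, 0.06], [[0, 0, 0.015], 0, 0.06], [[0, 0, 0.008], 0, 0.06], [[0, 0, 0], 0, 0.02], [[0, 0, 0], 0, 0.02], [[0, 0, 0], 0, 0.02], [[0, 0, 0], 0, 0.02], [[0, 0, 0], 0, 0.02], [[0, 0, 0], 0, 0.02]]' > m.json && python3 -m creep m.json 60 >/dev/null
python3 go.py .6265 .0835 .034 -1.8
```

```text
t3.1 pos [0.627  0.079  0.0387] head -1.8 tilt 0.1 w 0.0276 gf 59.8 F [ 0.5 -0.4  7.1]
turn -0.0 then dx -0.0006 dy -0.0045 dz 0.0047 |xy| 0.004
```

```bash
echo '[[[0, 0, 0], 0, 0.02], [[0, 0, 0], 0, 0.02]]' > m.json && python3 -m creep m.json 60 >/dev/null
python3 go.py .627 .0835 .034 -1.8
python3 - <<'E'
from rig import *; import cv2
g=get_image("wrist"); cv2.imwrite("pics/w2.png",g["pixels"][:,:,::-1])
E
```

```text
t3.4 pos [0.627  0.079  0.0387] head -1.8 tilt 0.1 w 0.0277 gf 59.8 F [-1.7 -1.9  5.7]
turn -0.0 then dx -0.0001 dy -0.0045 dz 0.0047 |xy| 0.004
```

View pics/w2.png

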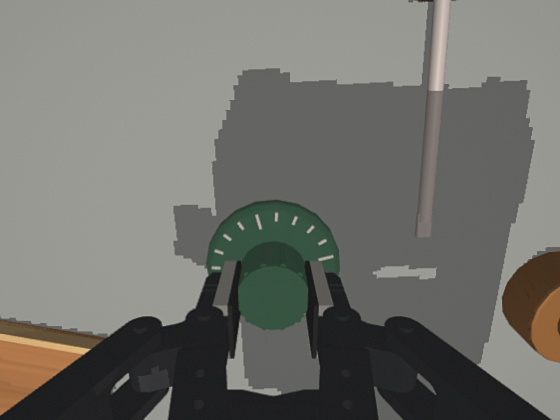

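The knob at (273,295) is gripped between the pads, with the disc flat below. I lift and carry it.

```bash
python3 go.py .5148 .2394 .042 -1.8; echo '[[[0, 0, -0.02], 0, 0.02], [[0, 0, -0.04], 0, 0.02], [[-0.0195, -0.0255, 0], 0, 0.02], [[-0.0195, -0.0255, 0], 0, 0.02], [[-0.0195, -0.0255, 0], 0, 0.02], [[-0.0195, -0.0255, 0], 0, 0.02], [[-0.0195, -0.0255, 0], 0, 0.02], [[-0.0195, -0.0255, 0], 0, 0.02], [[0, 0, 0], 0, 0.02], [[0, 0, 0], 0, 0.02]]' > m.json && python3 -m creep m.json 60 >/dev/null
python3 go.py .5148 .2394 .042 -1.8
```

```text
t3.4 pos [0.627  0.079  0.0387] head -1.8 tilt 0.1 w 0.0275 gf 59.8 F [-1.1 -1.6  5.8]
turn -0.0 then dx -0.1172 dy -0.1568 dz -0.0033 |xy| 0.196
t4.4 pos [0.5141 0.2362 0.0974] head -1.7 tilt 0.0 w 0.0277 gf 59.8 F [-0.3  0.4 -2.5]
turn 0.1 then dx 0.0006 dy -0.0033 dz 0.0554 |xy| 0.003
```

Held (−2.5 N of weight). Lower into the wide bay and release.

```bash
echo '[[[0, -0.003, 0.02], 0, 0.02], [[0, 0, 0.02], 0, 0.02], [[0, 0, 0.01], 0, 0.02], [[0, 0, 0.0045], 0, 0.02], [[0, 0, 0], 0, 0.02], [[0, 0, 0], 0, 0.02]]' > m.json && python3 -m creep m.json 60 >/dev/null
python3 go.py .5148 .2394 .042 -1.8
echo '[[[0, 0, 0], 0, 0.05], [[0, 0, 0], 0, 0.05], [[0, 0, 0], 0, 0.05], [[0, 0, 0], 0, 0.05], [[0, 0, -0.03], 0, 0.06], [[0, 0, -0.03], 0, 0.06], [[0, 0, 0], 0, 0.06], [[0, 0, 0], 0, 0.06]]' > m.json && python3 -m creep m.json >/dev/null
python3 go.py .4615 .0792 .09 -1.8
```

```text
t5.0 pos [0.5149 0.2387 0.0433] head -1.8 tilt 0.1 w 0.0276 gf 59.7 F [ 0.2  1.6 -3.2]
turn -0.0 then dx -0.0002 dy -0.0007 dz 0.0013 |xy| 0.001
t5.8 pos [0.5144 0.2389 0.1029] head -1.8 tilt 0.1 w 0.0601 gf 0.0 F [-0.2  0.6 -0.4]
turn -0.0 then dx -0.0479 dy 0.1613 dz 0.0129 |xy| 0.168
```

```bash
echo '[[[-0.012, 0.0403, 0], 0, 0.05], [[-0.012, 0.0403, 0], 0, 0.05], [[-0.012, 0.0403, 0], 0, 0.05], [[-0.012, 0.0403, 0], 0, 0.05], [[0, 0, 0], 0, 0.05], [[0, 0, 0], 0, 0.05]]' > m.json && python3 -m creep m.json >/dev/null
python3 go.py .4615 .0792 .026 -1.8
python3 - <<'E'
from rig import *; import cv2,numpy as np
from h import *
g=get_image("wrist"); cv2.imwrite("pics/w3.png",g["pixels"][:,:,::-1]);P=pts(g)
m=(P[...,2]>.013)&(P[...,2]<.03)&(np.hypot(P[...,0]-.4615,P[...,1]-.0792)<.045);print(rect(P[m][:,:2]),m.sum())
g=get_image("top");P=pts(g)
m=(P[...,2]>.006)&(np.hypot(P[...,0]-.515,P[...,1]-.239)<.05);k=m&(P[...,2]>.03);print("wheel",rect(P[k][:,:2]),k.sum(),"knob z",np.median(P[k][:,2]))
E
```

```text
t6.4 pos [0.461  0.0788 0.102 ] head -1.9 tilt 0.1 w 0.0500 gf 0.0 F [-0.6  0.2  0.6]
turn -0.1 then dx 0.0004 dy -0.0004 dz 0.0760 |xy| 0.001
[461.6  77.9  57.9  30.3  -3.3] 4165
wheel [515.2 240.4  30.3  27.3 -14.8] 154 knob z 0.03769987956173461
```

View pics/w3.png

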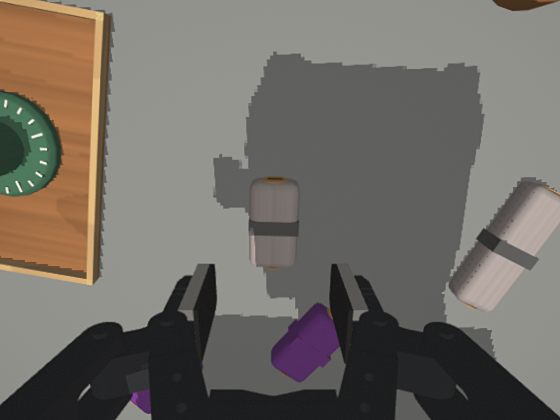

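The nickel cylinder at (274,222) is centred between the jaws (215 and 332) and aligned. The wheel lies in the wide bay with its knob top at z≈37 mm, as it should be. I descend on the cylinder.

```bash
echo '[[[0, 0, 0.03], 0, 0.05], [[0, 0, 0.03], 0, 0.05], [[0, 0, 0.01], 0, 0.05], [[0, 0, 0.006], 0, 0.05], [[0, 0, 0], 0, 0.05], [[0, 0, 0], 0, 0.02], [[0, 0, 0], 0, 0.02], [[0, 0, 0], 0, 0.02], [[0, 0, 0], 0, 0.02], [[0, 0, 0], 0, 0.02]]' > m.json && python3 -m creep m.json 60 >/dev/null
python3 go.py .5351 .3286 .029 -12.85
echo '[[[0, 0, -0.01], 0, 0.02], [[0, 0, -0.03], 0, 0.02], [[0, 0, -0.03], 0, 0.02], [[0, 0, 0], 5.5, 0.02], [[0, 0, 0], 5.5, 0.02], [[0, 0, 0], 0, 0.02], [[0, 0, 0], 0, 0.02]]' > m.json && python3 -m creep m.json 60 >/dev/null
python3 go.py .5351 .3286 .029 -12.85
```

```text
t7.5 pos [0.4619 0.0794 0.0278] head -1.8 tilt 0.1 w 0.0284 gf 60.2 F [-0.4  0.8  6. ]
turn 11.0 then dx 0.0159 dy -0.2593 dz -0.0012 |xy| 0.260
t8.2 pos [0.4612 0.0793 0.097 ] head -12.7 tilt 0.0 w 0.0284 gf 59.8 F [-0.9 -0.3 -1.4]
turn 0.2 then dx 0.0166 dy -0.2595 dz 0.0680 |xy| 0.260
```

```bash
echo '[[[0.0028, -0.0432, 0], 0, 0.02], [[0.0028, -0.0432, 0], 0, 0.02], [[0.0028, -0.0432, 0], 0, 0.02], [[0.0028, -0.0432, 0], 0, 0.02], [[0.0028, -0.0432, 0], 0, 0.02], [[0.0028, -0.0432, 0], 0, 0.02], [[0, 0, 0], 0, 0.02], [[0, 0, 0], 0, 0.02]]' > m.json && python3 -m creep m.json >/dev/null
python3 go.py .5351 .3286 .0315 -12.85
```

```text
t9.0 pos [0.5346 0.3287 0.096 ] head -12.6 tilt 0.1 w 0.0282 gf 60.1 F [-0.5 -0.4 -2.2]
turn 0.2 then dx 0.0005 dy 0.0000 dz 0.0645 |xy| 0.000
```

```bash
echo '[[[0, 0, 0.03], 0, 0.02], [[0, 0, 0.02], 0, 0.02], [[0, 0, 0.01], 0, 0.02], [[0, 0, 0.005], 0, 0.02], [[0, 0, 0], 0, 0.02], [[0, 0, 0], 0, 0.02]]' > m.json && python3 -m creep m.json >/dev/null
python3 go.py .5351 .3286 .0315 -12.85
echo '[[[0, 0, 0], 0, 0.037], [[0, 0, 0], 0, 0.037], [[0, 0, 0], 0, 0.037], [[0, 0, -0.01], 0, 0.037], [[0, 0, -0.03], 0, 0.05], [[0, 0, -0.03], 0, 0.07], [[0, 0, -0.03], 0, 0.07], [[0, 0, 0], 0, 0.07], [[0, 0, 0], 0, 0.07]]' > m.json && python3 -m creep m.json >/dev/null
python3 go.py .603 -.061 .12 -12.85
python3 - <<'E'
from rig import *; import cv2,numpy as np
from h import *
g=get_image("top"); cv2.imwrite("pics/t2.png",g["pixels"][:,:,::-1])
E
```

```text
t9.6 pos [0.5356 0.3282 0.0326] head -12.8 tilt 0.1 w 0.0284 gf 60.2 F [ 0.1  0.1 -1.9]
turn 0.0 then dx -0.0006 dy -0.0003 dz 0.0011 |xy| 0.001
t10.5 pos [0.5352 0.3284 0.1325] head -12.8 tilt 0.1 w 0.0700 gf 0.0 F [-0.3  0.8 -1.2]
turn 0.1 then dx 0.1527 dy 0.3645 dz 0.0125 |xy| 0.395
```

View pics/t2.png

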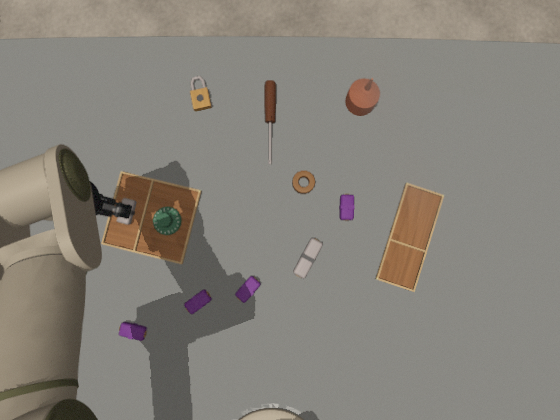

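The wheel is at (166,221) in the wide bay, and the short cylinder is near (125,211) in the narrow bay, partly under the gripper. Nothing else has moved. On to the collar.

```bash
echo '[[[0.017, 0.0405, 0], 0, 0.07], [[0.017, 0.0405, 0], 0, 0.07], [[0.017, 0.0405, 0], 0, 0.07], [[0.017, 0.0405, 0], 0, 0.07], [[0.017, 0.0405, 0], 0, 0.07], [[0.017, 0.0405, 0], 0, 0.07], [[0.017, 0.0405, 0], 0, 0.07], [[0.017, 0.0405, 0], 0, 0.07], [[0, 0, 0], 0, 0.07], [[0, 0, 0], 0, 0.07]]' > m.json && python3 -m creep m.json >/dev/null
python3 go.py .603 -.061 .12 -12.85
python3 - <<'E'
from rig import *; import cv2,numpy as np
from h import *
g=get_image("wrist"); P=pts(g)
m=(P[...,2]>.018)&(P[...,2]<.03)&(np.hypot(P[...,0]-.603,P[...,1]+.061)<.04);print("collar",rect(P[m][:,:2]),m.sum())
g=get_image("top");P=pts(g);cv2.imwrite("pics/t3.png",cv2.resize(g["pixels"][150:280,80:230,::-1],None,fx=4,fy=4))
m=(P[...,2]>.016)&(P[...,2]<.05)&(np.hypot(P[...,0]-.535,P[...,1]-.3286)<.045);print("short",rect(P[m][:,:2]),m.sum(),np.median(P[m][:,2]))
E
```

```text
t11.6 pos [ 0.5955 -0.0183  0.1305] head -12.9 tilt 0.1 w 0.0703 gf 0.0 F [0.2 0.  1. ]
turn -0.1 then dx 0.0168 dy 0.0400 dz 0.0105 |xy| 0.043
collar [605.1 -62.5  49.1  49.1  63.1] 3466
short [533.6 330.   55.4  32.1 -12.9] 343 0.023080481020134803
```

View pics/t3.png

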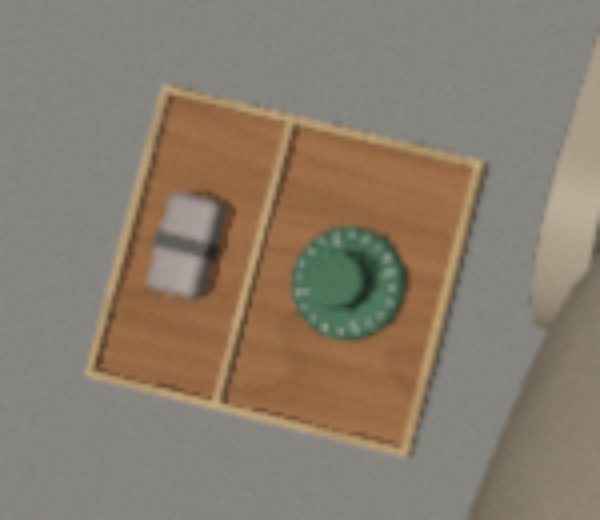

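Square tray done: cylinder lengthwise at crop (185,245) with its top at 23 mm, and wheel flat at (350,283). Now pick the collar.

```bash
echo '[[[0.0178, 0.0407, 0], 0, 0.07], [[0, 0, 0.045], 0, 0.07], [[0, 0, 0.035], 0, 0.07], [[0, 0, 0.012], 0, 0.07], [[0, 0, 0.005], 0, 0.07], [[0, 0, 0], 0, 0.04], [[0, 0, 0], 0, 0.04], [[0, 0, 0], 0, 0.04], [[0, 0, 0], 0, 0.04], [[0, 0, 0], 0, 0.04]]' > m.json && python3 -m creep m.json 60 >/dev/null
python3 go.py .4241 -.2765 .037 -12.85
echo '[[[0, 0, -0.02], 0, 0.04], [[0, 0, -0.04], 0, 0.04], [[0, 0, 0], 0, 0.04], [[0, 0, 0], 0, 0.04]]' > m.json && python3 -m creep m.json >/dev/null
python3 go.py .4241 -.2765 .037 -12.85
```

```text
t12.7 pos [ 0.6052 -0.0611  0.0368] head -12.8 tilt 0.2 w 0.0470 gf 61.0 F [-1.8  2.9  6.7]
turn 0.1 then dx -0.1286 dy 0.2503 dz -0.0002 |xy| 0.281
t13.1 pos [ 0.6045 -0.0614  0.0957] head -12.8 tilt 0.1 w 0.0470 gf 62.5 F [-0.1 -0.3 -2.7]
turn 0.1 then dx -0.1280 dy 0.2499 dz 0.0587 |xy| 0.281
```

```bash
echo '[[[-0.0213, 0.0417, 0], 0, 0.04], [[-0.0213, 0.0417, 0], 0, 0.04], [[-0.0213, 0.0417, 0], 0, 0.04], [[-0.0213, 0.0417, 0], 0, 0.04], [[-0.0213, 0.0417, 0], 0, 0.04], [[-0.0213, 0.0417, 0], 0, 0.04], [[0, 0, 0], 5, 0.04], [[0, 0, 0], 0, 0.04], [[0, 0, 0], 0, 0.04]]' > m.json && python3 -m creep m.json >/dev/null
python3 go.py .4241 -.2765 .040 -17.9
```

```text
t13.9 pos [ 0.4242 -0.2764  0.094 ] head -17.7 tilt 0.1 w 0.0468 gf 62.7 F [ 0.9  0.9 -1.9]
turn 0.2 then dx -0.0000 dy 0.0001 dz 0.0540 |xy| 0.000
```

```bash
python3 - <<'E'
from rig import *; import cv2,numpy as np
from h import *
g=get_image("wrist"); cv2.imwrite("pics/w4.png",g["pixels"][:,:,::-1])
g=get_image("scene"); hsv=cv2.cvtColor(g["pixels"],cv2.COLOR_RGB2HSV)
g0=dict(np.load("scene0.npz"));hsv=cv2.cvtColor(g0["pixels"],cv2.COLOR_RGB2HSV)
m=np.zeros((420,560),np.uint8);m[155:240,125:207]=((hsv[...,0]<25)&(hsv[...,1]>70))[155:240,125:207]
m=cv2.morphologyEx(m,cv2.MORPH_CLOSE,np.ones((5,5)))
c=max(cv2.findContours(m,cv2.RETR_EXTERNAL,cv2.CHAIN_APPROX_NONE)[0],key=cv2.contourArea)[:,0]
print(rect(ray(g0,c,.009)[:,:2]))
E
```

```text
[ 487.  -297.   230.5   93.6  -17.8]
```

View pics/w4.png

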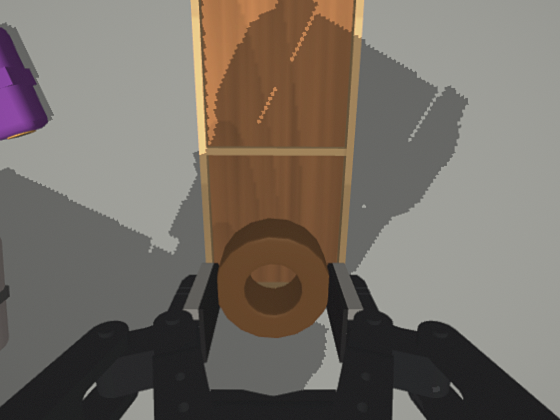

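The collar at (273,278) is held level and centred over the tray's short bay (walls at about 205 and 347). The scene view agrees on the tray pose within 1 mm. I lower and release.

```bash
echo '[[[0, 0, 0.025], 0, 0.04], [[0, 0, 0.015], 0, 0.04], [[0, 0, 0.008], 0, 0.04], [[0, 0, 0.005], 0, 0.04], [[0, 0, 0], 0, 0.04], [[0, 0, 0], 0, 0.04]]' > m.json && python3 -m creep m.json >/dev/null
python3 go.py .4241 -.2765 .040 -17.9
echo '[[[0, 0, 0], 0, 0.06], [[0, 0, 0], 0, 0.06], [[0, 0, 0], 0, 0.06], [[0, 0, -0.01], 0, 0.06], [[0, 0, -0.03], 0, 0.06], [[0, 0, -0.03], 0, 0.06], [[0, 0, 0], 5, 0.06], [[0, 0, 0], 5, 0.06], [[0, 0, 0], 0, 0.06], [[0, 0, 0], 0, 0.06]]' > m.json && python3 -m creep m.json >/dev/null
python3 go.py .4386 -.072 .11 -28
```

```text
t14.7 pos [ 0.4246 -0.2771  0.0421] head -17.8 tilt 0.1 w 0.0469 gf 62.7 F [-1.2  0.3 -1.9]
turn 0.1 then dx -0.0006 dy -0.0005 dz 0.0021 |xy| 0.001
t15.7 pos [ 0.4242 -0.2771  0.1121] head -27.7 tilt 0.0 w 0.0596 gf 0.0 F [ 0.2 -0.8 -0.3]
turn 0.3 then dx -0.0836 dy -0.1878 dz 0.0021 |xy| 0.206
```

```bash
echo '[[[-0.0167, -0.0375, 0], 0, 0.05], [[-0.0167, -0.0375, 0], 0, 0.05], [[-0.0167, -0.0375, 0], 0, 0.05], [[-0.0167, -0.0375, 0], 0, 0.05], [[-0.0167, -0.0375, 0], 0, 0.05], [[0, 0, 0], 0, 0.05], [[0, 0, 0], 0, 0.05]]' > m.json && python3 -m creep m.json >/dev/null
python3 - <<'E'
from rig import *; import cv2,numpy as np
from h import *
g=get_image("wrist"); P=pts(g)
m=(P[...,2]>.013)&(P[...,2]<.03)&(np.hypot(P[...,0]-.4386,P[...,1]+.072)<.055);print("long",rect(P[m][:,:2]),m.sum())
g=get_image("top");P=pts(g)
m=(P[...,2]>.02)&(P[...,2]<.05)&(np.hypot(P[...,0]-.424,P[...,1]+.277)<.04);print("collar",rect(P[m][:,:2]),np.median(P[m][:,2]))
E
python3 go.py .4386 -.072 .028 -28
```

```text
long [438.6 -73.5  89.8  30.1 -27.8] 6070
collar [ 423.  -275.4   48.9   48.1  -14.8] 0.027027203582382447
t16.4 pos [ 0.4381 -0.0731  0.1117] head -27.8 tilt 0.0 w 0.0502 gf 0.0 F [ 0.5 -0.6  0.6]
turn 0.2 then dx -0.0000 dy -0.0013 dz 0.0837 |xy| 0.001
```

Collar sits flat (top at 27 mm). The long cylinder is centred under the tool, so I grasp it.

```bash
echo '[[[0, -0.0005, 0.04], 0, 0.05], [[0, 0, 0.03], 0, 0.05], [[0, 0, 0.009], 0, 0.05], [[0, 0, 0.005], 0, 0.05], [[0, 0, 0], 0, 0.05], [[0, 0, 0], 0, 0.02], [[0, 0, 0], 0, 0.02], [[0, 0, 0], 0, 0.02], [[0, 0, 0], 0, 0.02], [[0, 0, 0], 0, 0.02]]' > m.json && python3 -m creep m.json 70 >/dev/null
python3 go.py .5288 -.3103 .032 -17.9
echo '[[[0, 0, -0.01], 0, 0.02], [[0, 0, -0.03], 0, 0.02], [[0, 0, -0.04], 0, 0.02], [[0, 0, 0], -5, 0.02], [[0, 0, 0], -5, 0.02], [[0, 0, 0], 0, 0.02], [[0, 0, 0], 0, 0.02]]' > m.json && python3 -m creep m.json >/dev/null
python3 go.py .5288 -.3103 .032 -17.9
```

```text
t17.4 pos [ 0.4387 -0.0722  0.029 ] head -27.8 tilt 0.2 w 0.0281 gf 69.9 F [-1.3 -1.1  6.7]
turn -9.9 then dx 0.1590 dy 0.1989 dz -0.0030 |xy| 0.255
t18.1 pos [ 0.4379 -0.0717  0.108 ] head -17.9 tilt 0.0 w 0.0279 gf 70.2 F [-0.6 -1.1 -3.6]
turn -0.0 then dx 0.1598 dy 0.1991 dz 0.0760 |xy| 0.255
```

```bash
echo '[[[0.0266, 0.0332, 0], 0, 0.02], [[0.0266, 0.0332, 0], 0, 0.02], [[0.0266, 0.0332, 0], 0, 0.02], [[0.0266, 0.0332, 0], 0, 0.02], [[0.0266, 0.0332, 0], 0, 0.02], [[0.0266, 0.0332, 0], 0, 0.02], [[0, 0, 0], 0, 0.02], [[0, 0, 0], 0, 0.02]]' > m.json && python3 -m creep m.json >/dev/null
python3 go.py .5288 -.3103 .0325 -17.9
python3 - <<'E'
from rig import *; import cv2
cv2.imwrite("pics/w5.png",get_image("wrist")["pixels"][:,:,::-1])
E
```

```text
t18.9 pos [ 0.5287 -0.3106  0.1068] head -18.0 tilt 0.1 w 0.0278 gf 70.4 F [-0.1  0.3 -3.7]
turn -0.1 then dx 0.0000 dy -0.0003 dz 0.0743 |xy| 0.000
```

View pics/w5.png

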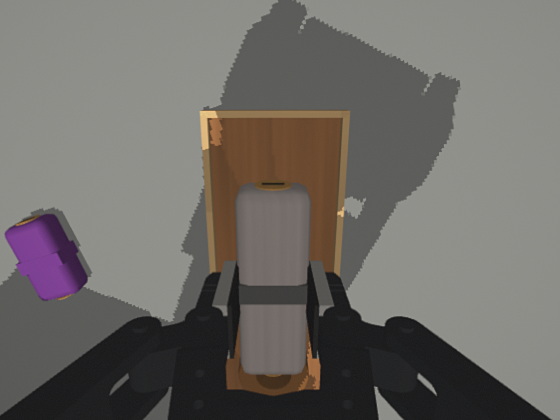

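The long cylinder at (273,280) is held aligned with the bay and centred between its walls (about 210 and 343). I lower and release.

```bash
echo '[[[0, 0, 0.035], 0, 0.02], [[0, 0, 0.022], 0, 0.02], [[0, 0, 0.01], 0, 0.02], [[0, 0, 0.007], 0, 0.02], [[0, 0, 0], 0, 0.02], [[0, 0, 0], 0, 0.02]]' > m.json && python3 -m creep m.json >/dev/null
python3 go.py .5288 -.3103 .0325 -17.9
echo '[[[0, 0, 0], 0, 0.042], [[0, 0, 0], 0, 0.042], [[0, 0, 0], 0, 0.042], [[0, 0, -0.01], 0, 0.042], [[0, 0, -0.03], 0, 0.05], [[0, 0, -0.05], 0, 0.07], [[-0.04, -0.03, -0.01], 0, 0.07], [[-0.04, -0.03, 0], 0, 0.07], [[-0.04, -0.03, 0], 0, 0.07], [[-0.04, -0.03, 0], 0, 0.07]]' > m.json && python3 -m creep m.json >/dev/null
echo '[[[-0.02, -0.045, 0], 0, 0.07], [[-0.02, -0.045, 0], 0, 0.07], [[0, 0, 0], 0, 0.07], [[0, 0, 0], 0, 0.07], [[0, 0, 0], 0, 0.07]]' > m.json && python3 -m creep m.json
python3 - <<'E'
from rig import *; import cv2,numpy as np
from h import *
g=get_image("top");P=pts(g);cv2.imwrite("pics/t4.png",g["pixels"][:,:,::-1])
for n,z,x,y,r in (("long",.018,.5288,-.3103,.055),("collar",.02,.424,-.277,.04),("short",.017,.535,.3286,.045),("knob",.03,.515,.239,.03)):
    m=(P[...,2]>z)&(P[...,2]<.05)&(np.hypot(P[...,0]-x,P[...,1]-y)<r);print(n,rect(P[m][:,:2]),np.median(P[m][:,2]))
E
```

```text
t19.6 pos [ 0.5295 -0.3104  0.0346] head -17.8 tilt 0.1 w 0.0284 gf 70.3 F [-0.4 -0.1 -3.7]
turn 0.1 then dx -0.0007 dy 0.0001 dz 0.0021 |xy| 0.001
time_s: 21.1
position: [0.4041, -0.0509, 0.1339]
tool_rot: [[0.952, -0.306, 0.001], [-0.306, -0.952, -0.001], [0.001, 0.0, -1.0]]
ft_force: [0.3, 0.1, -0.5]
grip_width: 0.0701
gripper_force: 0.0
long [ 528.  -308.    87.5   31.   -18.6] 0.02281549809382748
collar [ 423.1 -275.2   48.9   48.1  -14.4] 0.02702170005545508
short [533.7 330.   55.4  31.3 -14.7] 0.02315751724294445
knob [515.6 238.5  30.3  29.3   1. ] 0.03768754682293482
```

View pics/t4.png

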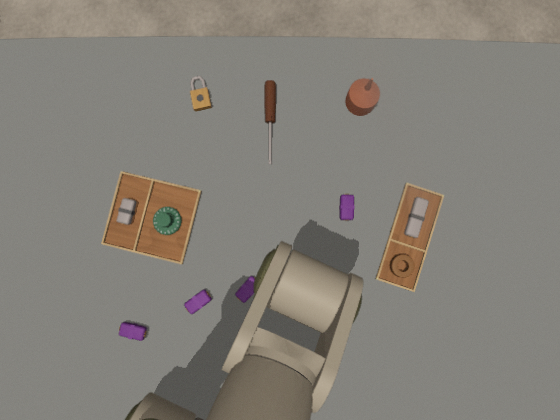

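All four parts lie flat in their bays: wheel (166,221), short cylinder (126,211), long cylinder (417,217), collar (402,265). The bystanders are unmoved at (200,97), (270,120) and (363,97), and the arm touches nothing, so I hand in the job.

```bash
python3 -c "from rig import close_job;print(close_job())"
```

```text
the job is handed in; nothing more can be done
None
```

Both repair kits are made up and the job is handed in: all four parts lie flat in their own bays, placed in the order asked, and the oil can, padlock and screwdriver were not moved; it took about 21 s of the 99 s allowed.

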